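# Set out the trimmings jars in mirror order

### The arm

A 6-joint arm with a two-finger parallel gripper is mounted at the origin on the work surface. World frame = base frame: x ahead of the robot, y to its left, z up, the work surface at z = 0. Lengths are in m, angles in rad, forces in N, time in s.
With the tool pointing down it reaches from about 0.275 to 0.825 m from the base axis. Payload 4.9 kg.
Tool frame: the origin (TCP) lies midway between the tips of the shut fingers; the grasp point (between the pads) lies 19 mm behind it; z points along the fingers, y is the line along which they close (so a half turn about z gives the same grasp; the last joint's range is limited). The gripper opens to 85 mm and grips with 20 to 120 N. Pads are 22 mm wide; open, the fingers measure 114 mm over their backs; the gripper's body (76 mm by 85 mm) begins 54 mm behind the grasp point. The pads swing forward as they close: fully open they stand 13 mm farther back than shut.
Start: joints at [-1.385, 0.326, -0.193, 1.052, 0, 1.437], TCP at [0.173, -0.522, 0.231] pointing down, gripper open.
Joint ranges: [-2.65, 2.65], [-0.97, 1.79], [-1.3, 1.35], [-1.93, 2.1], [-1.47, 1.37], [-3.14, 3.14]. Speed limits (rad/s): [2.57, 2.57, 3.14, 3.14, 3.14, 3.14].

### API

Orientations are given as a unit quaternion [w, x, y, z].
In Python, from rig import bot, cams, hand_in gives the robot as it stands.
- The arm moves only by the tool drive_tool, never from a script. Its arguments are lists of equal length, an entry for each row: "dp": the shift along the tool's x, y, z in m, a list of three; "roll": the turn about the tool's z in degrees; "claw": the gripper command: -1 is shut, 1 is fully open, values between are in proportion. A call has 1 to 10 rows; each row shifts and turns the commanded pose from where the row before left it, along the tool's axes as they then stand; what a row does not reach is not made up. A row lasts 1/12 s, in which the tool goes at most 41.7 mm and 7.16 degrees, less where a joint would pass 70% of its speed; a pose out of reach is approached as far as the arm can. A call is refused whole if a number of a shift passes 0.0417 or a number of a turn 7.16, either way. A call with a gripper value outside its range is refused whole. The fingers move at their own pace and stop on an object; "grip_force" is the grip in N (left out, the last holds). Time passes only in rows, so rows that do not move let the fingers close. It gives the time, the measured TCP pose, the force, the opening and the grip force at its end, in the units of the state.
- bot.sense(): the state, without advancing time (a new reading comes with each control period).
- cams.camera(name): name is "scene" or "top" or "wrist"; returns the picture (400x640x3 uint8, red, green, blue); there is no depth.
- cams.camera_info(name): a dict with "fov_y" (degrees; the focal length in pixels is half the picture's height over the tangent of half this angle, whatever the lens; pixels are square), "cx", "cy" (the principal point, pixels), "dist" ([k1, k2, p1, p2, k3] as OpenCV has them; the pictures are not rectified), "origin" and "attitude" of the camera in the world. Camera axes: x right, y down, z forward; pixel columns grow to the right and rows downward; lengths in m; the calibration is good to about 2 mm. A picture is of the moment at which its call begins: read the wrist's pose just before it. camera_info takes no time and is no camera call; for the wrist camera it gives the pose at the moment of the call.
- hand_in(): hands the job in; it is judged then, once.
The state is a dict: "t": time; "q": joint angles; "qd": joint speeds; "effort": joint torques, N m; "tool_pos": TCP position; "orientation": TCP orientation; "ft_force": force on the tool from outside, world axes, zero at the start; "ft_torque": the same for the moment, N m; "gripper_width": finger opening in m; "grasp_force": force on a finger pad.
Only numpy, scipy, OpenCV 4.12 (cv2) and the standard library are available. Lean on these libraries where they do the work, as an engineer would, in place of code of your own. Each camera call takes 0.05 s, during which the arm holds its last target. There are 200 camera calls.

### The job

Guests will sit across the wreath table, so move the four trimmings jars from the light stock rack to the dark display rack in reverse order: seen from the robot, the jar that stands leftmost in the stock rack goes into the rightmost place of the display rack, the next one into the place beside it, and so on. Keep the jars upright and set each one down in its place instead of dropping it.

Things in the scene. Friction and masses are not known exactly. Their poses are not given: they have to be found in the camera images.
- jar_red: closed upright glass jar of red berries with a flat red lid; round, 48 mm in diameter all the way up (lid too), 95 mm high, the lid being the top 20 mm; about 0.2 kg. Origin: centre of its underside, z up along its axis. At the start it stands loose in one place of the stock rack.
- jar_yellow: closed upright glass jar of dried orange slices with a flat yellow lid; round, 48 mm in diameter all the way up (lid too), 95 mm high, the lid being the top 20 mm; about 0.2 kg. Origin: centre of its underside, z up along its axis. At the start it stands loose in one place of the stock rack.
- jar_white: closed upright glass jar of cream seed heads with a flat white lid; round, 48 mm in diameter all the way up (lid too), 95 mm high, the lid being the top 20 mm; about 0.2 kg. Origin: centre of its underside, z up along its axis. At the start it stands loose in one place of the stock rack.
- jar_blue: closed upright glass jar of small brown cones with a flat blue lid; round, 48 mm in diameter all the way up (lid too), 95 mm high, the lid being the top 20 mm; about 0.2 kg. Origin: centre of its underside, z up along its axis. At the start it stands loose in one place of the stock rack.
- tab_red: red colour tab, 24 x 56 x 6 mm, fixed flat on the stock rack's front ledge and marking the place where the jar with the red lid starts: that place's centre lies 56 mm from the tab's origin along the tab's own +x, at the same rack y. Origin: centre of its underside; axes parallel to the rack's.
- tab_yellow: yellow colour tab, 24 x 56 x 6 mm, fixed flat on the stock rack's front ledge and marking the place where the jar with the yellow lid starts: that place's centre lies 56 mm from the tab's origin along the tab's own +x, at the same rack y. Origin: centre of its underside; axes parallel to the rack's.
- tab_white: white colour tab, 24 x 56 x 6 mm, fixed flat on the stock rack's front ledge and marking the place where the jar with the white lid starts: that place's centre lies 56 mm from the tab's origin along the tab's own +x, at the same rack y. Origin: centre of its underside; axes parallel to the rack's.
- tab_blue: blue colour tab, 24 x 56 x 6 mm, fixed flat on the stock rack's front ledge and marking the place where the jar with the blue lid starts: that place's centre lies 56 mm from the tab's origin along the tab's own +x, at the same rack y. Origin: centre of its underside; axes parallel to the rack's.
- stock_rack: light wood rack, fixed, 310 mm long (y), 82 deep (x), plus a ledge 30 mm deep, 10 high on its -x side with the colour tabs. Four pockets, 70 x 70 mm inside, centred at its x = 0, y = 0.114, 0.038, -0.038, -0.114 m; floor 10 mm, tops of the 6 mm walls 28 mm above the origin (underside, middle of the row). +x points away from the robot, +y to its left, turned up to 0.3 rad.
- display_rack: dark wood rack, fixed, 310 mm long (y), 82 deep (x), empty, no ledge, on the other half of the table from the stock rack. Four pockets, 70 x 70 mm inside, centred at its x = 0, y = 0.114, 0.038, -0.038, -0.114 m; floor 10 mm, tops of the 6 mm walls 28 mm above the origin (underside, middle of the row). +x points away from the robot, +y to its left, turned up to 0.3 rad.

How it is judged:
At the end, for the whole second after the job is handed in: Each jar stands released, at rest and upright (0.08 rad) on the floor (4 mm) of the display rack place that mirrors its starting place, which its colour tab marks: stock place at rack y goes to display place at -y, within 14 mm of the centre along rack x and y (((y of tab_red in the frame of stock_rack between 0.094 and 0.134 m and y of jar_red in the frame of display_rack between -0.128 and -0.1 m) or (y of tab_red in the frame of stock_rack between 0.018 and 0.058 m and y of jar_red in the frame of display_rack between -0.052 and -0.024 m) or (y of tab_red in the frame of stock_rack between -0.058 and -0.018 m and y of jar_red in the frame of display_rack between 0.024 and 0.052 m) or (y of tab_red in the frame of stock_rack between -0.134 and -0.094 m and y of jar_red in the frame of display_rack between 0.1 and 0.128 m)) and x of jar_red in the frame of display_rack between -0.014 and 0.014 m and z of jar_red in the frame of display_rack between 0.006 and 0.014 m and angle between each of jar_red, jar_yellow, jar_white, jar_blue's own z axis and vertical below 0.08 rad and linear speed of each of jar_red, jar_yellow, jar_white, jar_blue below 0.02 m/s and angular speed of each of jar_red, jar_yellow, jar_white, jar_blue below 0.2 rad/s and ((y of tab_yellow in the frame of stock_rack between 0.094 and 0.134 m and y of jar_yellow in the frame of display_rack between -0.128 and -0.1 m) or (y of tab_yellow in the frame of stock_rack between 0.018 and 0.058 m and y of jar_yellow in the frame of display_rack between -0.052 and -0.024 m) or (y of tab_yellow in the frame of stock_rack between -0.058 and -0.018 m and y of jar_yellow in the frame of display_rack between 0.024 and 0.052 m) or (y of tab_yellow in the frame of stock_rack between -0.134 and -0.094 m and y of jar_yellow in the frame of display_rack between 0.1 and 0.128 m)) and x of jar_yellow in the frame of display_rack between -0.014 and 0.014 m and z of jar_yellow in the frame of display_rack between 0.006 and 0.014 m and ((y of tab_white in the frame of stock_rack between 0.094 and 0.134 m and y of jar_white in the frame of display_rack between -0.128 and -0.1 m) or (y of tab_white in the frame of stock_rack between 0.018 and 0.058 m and y of jar_white in the frame of display_rack between -0.052 and -0.024 m) or (y of tab_white in the frame of stock_rack between -0.058 and -0.018 m and y of jar_white in the frame of display_rack between 0.024 and 0.052 m) or (y of tab_white in the frame of stock_rack between -0.134 and -0.094 m and y of jar_white in the frame of display_rack between 0.1 and 0.128 m)) and x of jar_white in the frame of display_rack between -0.014 and 0.014 m and z of jar_white in the frame of display_rack between 0.006 and 0.014 m and ((y of tab_blue in the frame of stock_rack between 0.094 and 0.134 m and y of jar_blue in the frame of display_rack between -0.128 and -0.1 m) or (y of tab_blue in the frame of stock_rack between 0.018 and 0.058 m and y of jar_blue in the frame of display_rack between -0.052 and -0.024 m) or (y of tab_blue in the frame of stock_rack between -0.058 and -0.018 m and y of jar_blue in the frame of display_rack between 0.024 and 0.052 m) or (y of tab_blue in the frame of stock_rack between -0.134 and -0.094 m and y of jar_blue in the frame of display_rack between 0.1 and 0.128 m)) and x of jar_blue in the frame of display_rack between -0.014 and 0.014 m and z of jar_blue in the frame of display_rack between 0.006 and 0.014 m); the robot touches nothing.
It fails at once if a jar is dropped (touched by nothing while its foot is more than 20 mm above a rack floor) ((height (world z) of jar_red above 0.03 m and contact force between jar_red and anything else below 0.01 N) or (height (world z) of jar_yellow above 0.03 m and contact force between jar_yellow and anything else below 0.01 N) or (height (world z) of jar_white above 0.03 m and contact force between jar_white and anything else below 0.01 N) or (height (world z) of jar_blue above 0.03 m and contact force between jar_blue and anything else below 0.01 N)).
It fails at once if a jar is tipped by more than 35 degrees (angle between any of jar_red, jar_yellow, jar_white, jar_blue's own z axis and vertical above 0.61 rad).
It also fails if it takes over 99 s, if anything falls off the work surface, if the arm or the gripper's body presses on something with over 40 N, if the wrist force passes 120 N, or if a joint passes its speed limit or range.

## Working session

There is one attempt and no reset: what is moved stays moved. The work goes in short steps, Python scripts to look and compute and a tool call to move; the robot and the scene stay as the last step left them, time stands still between calls to the robot, and variables do not carry over. Pictures are saved under pics/ and viewed, at most 14 in all, crops included, and the job is handed in when it is done.

Besides the shell and the picture viewer there is one more tool, called after "Request:" as name([rows], argument=value, ...), one row to a line, values as JSON. drive_tool: Moves the arm, as the interface text tells. Its arguments: {"type":"object","properties":{"dp":{"type":"array"},"roll":{"type":"array"},"claw":{"type":"array"},"grip_force":{"type":"number"}},"required":["dp","roll","claw"]}

```bash
mkdir -p pics
python3 - <<'E'
from rig import bot,cams
import cv2
s=bot.sense();print({k:s[k] for k in('t','tool_pos','orientation','gripper_width')})
for n in('top','scene'):
    cv2.imwrite(f'pics/{n}0.png',cams.camera(n)[:,:,::-1]);print(n,cams.camera_info(n))
E
```

```text
{'t': 0.0, 'tool_pos': array([ 0.17279822, -0.52156473,  0.23052134]), 'orientation': array([-8.35392397e-04,  9.87246731e-01,  1.59195457e-01, -2.63343033e-05]), 'gripper_width': 0.08520334564839231}
top {'fov_y': 48.39989389372453, 'cx': 314.75493334554534, 'cy': 199.80324021168826, 'dist': array([-0.12319012,  0.        ,  0.        ,  0.        ,  0.        ]), 'origin': array([ 0.40728967, -0.01806354,  0.93588798]), 'attitude': array([ 0.03214285, -0.70364928,  0.70880383, -0.03796907])}
scene {'fov_y': 44.60595731361341, 'cx': 322.61942233153, 'cy': 208.08679796948985, 'dist': array([-0.0740019,  0.       ,  0.       ,  0.       ,  0.       ]), 'origin': array([1.10580122, 0.29591948, 1.01119694]), 'attitude': array([-0.15765842,  0.49402174,  0.81441542, -0.26041097])}
```

View pics/top0.png

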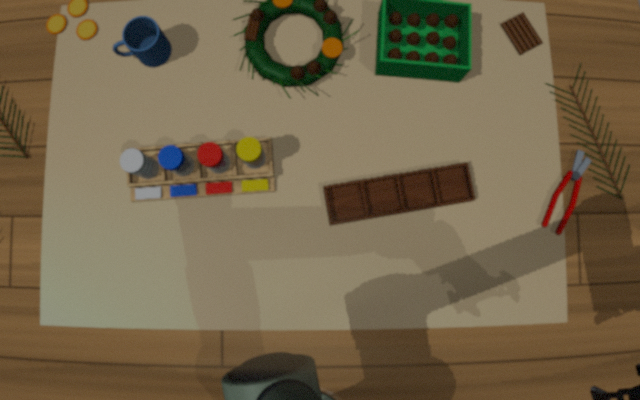

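Top view: the stock rack is on the left with tabs white (148,193), blue (184,190), red (219,187) and yellow (255,185). The display rack is on the right, about (327,200) to (474,185). I'll enlarge both.

Run:
```python
import cv2
im=cv2.imread('pics/top0.png')
a=cv2.resize(im[130:210,115:285],None,fx=4.5,fy=4.5,interpolation=cv2.INTER_CUBIC)
b=cv2.resize(im[155:230,315:485],None,fx=4.5,fy=4.5,interpolation=cv2.INTER_CUBIC)
import numpy as np
cv2.imwrite('pics/c1.png',cv2.convertScaleAbs(np.vstack([a[:300],b[:300]]) if 0 else a,alpha=1.3))
cv2.imwrite('pics/c2.png',cv2.convertScaleAbs(b,alpha=2.2))
```

```text
(no output)
```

View pics/c1.png

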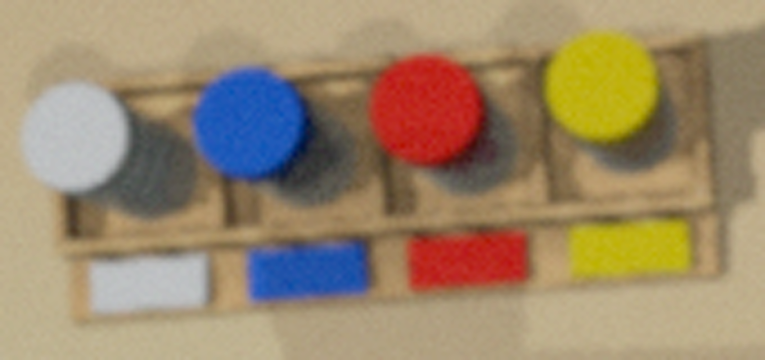

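View pics/c2.png

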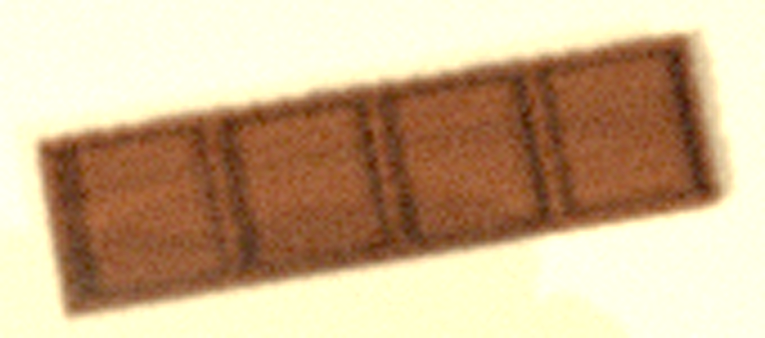

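```bash
cat > h.py <<'E'
import numpy as np,cv2
from scipy.spatial.transform import Rotation as R
def K(i):
    f=200/np.tan(np.radians(i['fov_y']/2));return np.array([[f,0,i['cx']],[0,f,i['cy']],[0,0,1.]])
def Rw(q): return R.from_quat(np.roll(q,-1))
def unproj(i,px,z):
    u=cv2.undistortPoints(np.array(px,float).reshape(-1,1,2),K(i),i['dist'])[:,0]
    d=Rw(i['attitude']).apply(np.c_[u,np.ones(len(u))]);o=i['origin']
    return (o+d*((z-o[2])/d[:,2])[:,None])[:,:2]
E
python3 - <<'E'
from h import *
from rig import cams,bot
i=cams.camera_info('top');o=np.array
np.set_printoptions(precision=4,suppress=True)
c=lambda p,off:o(p)/4.5+o(off)-.4
L=unproj(i,c([(75,137),(250,123),(427,110),(602,87)],(115,130)),.095);print('lids WBRY',L)
T=unproj(i,c([(149,282),(308,271),(468,260),(630,248)],(115,130)),.016)
v=T[0]-T[3];a=np.arctan2(-v[0],v[1]);ex=o([np.cos(a),np.sin(a)]);ey=o([-ex[1],ex[0]])
print('stock yaw',a,'len',np.linalg.norm(v),'pockets',T+.056*ex)
D=unproj(i,c([(40,143),(695,35),(718,197),(68,315)],(315,155)),.028);print('disp',D)
m=D.mean(0);v=D[0]+D[3]-D[1]-D[2];a=np.arctan2(-v[0],v[1]);ex=o([np.cos(a),np.sin(a)]);ey=o([-ex[1],ex[0]])
print('yaw',a,'len',np.linalg.norm(v)/2,'mid',m,'pockets L->R',o([m+y*ey for y in(.114,.038,-.038,-.114)]))
print(Rw(bot.sense()['orientation']).as_matrix(), cams.camera_info('wrist'))
E
```

```text
lids WBRY [[0.5715 0.3328]
 [0.5765 0.2547]
 [0.5812 0.1773]
 [0.5903 0.1018]]
stock yaw 0.0618291853272601 len 0.22792461094095978 pockets [[0.5731 0.3303]
 [0.5777 0.2539]
 [0.5822 0.1784]
 [0.5872 0.1028]]
disp [[ 0.5252 -0.0441]
 [ 0.5746 -0.3517]
 [ 0.4983 -0.3592]
 [ 0.4466 -0.056 ]]
yaw 0.164100514524282 len 0.30958400710764145 mid [ 0.5112 -0.2028] pockets L->R [[ 0.4926 -0.0903]
 [ 0.505  -0.1653]
 [ 0.5174 -0.2403]
 [ 0.5298 -0.3152]]
[[ 0.9493  0.3144 -0.0003]
 [ 0.3144 -0.9493  0.0015]
 [ 0.0002 -0.0016 -1.    ]] {'fov_y': 69.98254482164997, 'cx': 322.17189161965683, 'cy': 198.36961984146038, 'dist': array([-0.0154,  0.    ,  0.    ,  0.    ,  0.    ]), 'origin': array([ 0.2412, -0.4991,  0.3739]), 'attitude': array([ 0.1167,  0.8021, -0.5794, -0.0857])}
```

The stock order from left is white, blue, red, yellow, and both rack lengths agree with their dimensions. I'll turn the tool so it closes along x, clear of the neighbouring jars.

Request:
drive_tool([
  [0,0,0],
  [0,0,0],
  [0,0,0],
  [0,0,0],
  [0,0,0],
  [0,0,0],
  [0,0,0],
  [0,0,0],
  [0,0,0],
  [0,0,0],
], roll=[-7.1,-7.1,-7.1,-7.1,-7.1,-7.1,-7.1,-7.1,-7.1,-7.1], claw=[1,1,1,1,1,1,1,1,1,1], grip_force=40)

```text
t: 0.93
tool_pos: [0.1729, -0.5217, 0.2308]
orientation: [-0.0, 0.709, 0.705, 0.0]
ft_force: [-0.3, -0.0, 0.2]
gripper_width: 0.0853
grasp_force: 0.0
```

```bash
cat > go.py <<'E'
import sys
from h import *
from rig import bot
s=bot.sense();r=Rw(s['orientation'])
np.set_printoptions(precision=4,suppress=True)
print('t',s['t'],'pos',s['tool_pos'],'yang',np.degrees(np.arctan2(*r.as_matrix()[[1,0],1])),'w',s['gripper_width'],s['grasp_force'],'tilt',r.as_matrix()[:2,2],'F',s['ft_force'],'q',s['q'][[0,5]])
for a in sys.argv[1:]:
    print(a,'dtool',r.inv().apply(np.array(eval(a))-s['tool_pos']))
E
python3 go.py .57,.33,.19
```

```text
t 0.9333 pos [ 0.1729 -0.5217  0.2308] yang -0.3219537024581953 w 0.08528009737837362 0.0 tilt [-0.0002  0.0011] F [-0.334  -0.0338  0.2124] q [-1.3852  0.1912]
.57,.33,.19 dtool [0.8539 0.3923 0.0416]
```

Request:
drive_tool([
  [0.035,0.016,0.002],
  [0.035,0.016,0.002],
  [0.035,0.016,0.002],
  [0.035,0.016,0.002],
  [0.035,0.016,0.002],
  [0.035,0.016,0.002],
  [0.035,0.016,0.002],
  [0.035,0.016,0.002],
  [0.035,0.016,0.002],
  [0.035,0.016,0.002],
], roll=[0,0,0,0,0,0,0,0,0,0], claw=[1,1,1,1,1,1,1,1,1,1])

```text
t: 1.77
tool_pos: [0.3372, -0.1722, 0.2111]
orientation: [0.0, 0.712, 0.703, 0.0]
ft_force: [0.1, -0.3, 0.1]
gripper_width: 0.0857
grasp_force: 0.0
```

Request:
drive_tool([
  [0.035,0.016,0.002],
  [0.035,0.016,0.002],
  [0.035,0.016,0.002],
  [0.035,0.016,0.002],
  [0.035,0.016,0.002],
  [0.035,0.016,0.002],
  [0.035,0.016,0.002],
  [0.035,0.016,0.002],
  [0.035,0.016,0.002],
  [0.035,0.016,0.002],
], roll=[0,0,0,0,0,0,0,0,0,0], claw=[1,1,1,1,1,1,1,1,1,1])

```text
t: 2.6
tool_pos: [0.5013, 0.1761, 0.1908]
orientation: [-0.0, 0.711, 0.703, -0.0]
ft_force: [1.6, -1.5, 1.3]
gripper_width: 0.0856
grasp_force: 0.0
```

```bash
python3 go.py .571,.330,.19 .571,.33,.055
python3 - <<'E'
from rig import cams
import cv2
print(cams.camera_info('wrist'))
cv2.imwrite('pics/w1.png',cams.camera('wrist')[:,:,::-1])
E
```

```text
t 2.6 pos [0.5013 0.1761 0.1908] yang -0.6468729909912644 w 0.08561683439903174 0.0 tilt [-0.0005 -0.0003] F [ 1.5717 -1.5499  1.3119] q [0.1989 1.781 ]
.571,.330,.19 dtool [0.1547 0.068  0.0007]
.571,.33,.055 dtool [0.1548 0.068  0.1357]
{'fov_y': 69.98254482164997, 'cx': 322.17189161965683, 'cy': 198.36961984146038, 'dist': array([-0.01541897,  0.        ,  0.        ,  0.        ,  0.        ]), 'origin': array([0.50127028, 0.24881341, 0.33412404]), 'attitude': array([ 0.14465904,  0.98946422, -0.00572684, -0.00123784])}
```

View pics/w1.png

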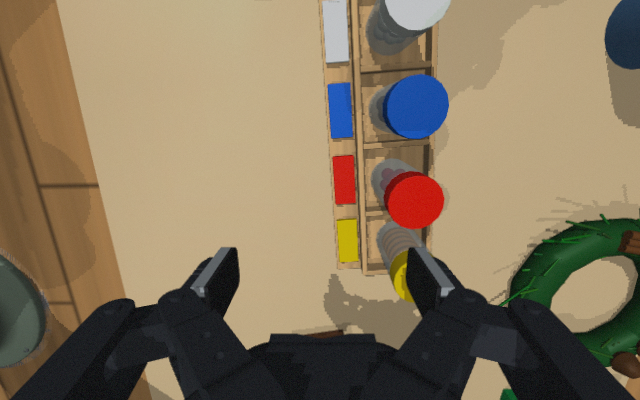

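Wrist view: blue lid at (416,106), red lid at (414,200), white lid centred near (417,-3); tabs blue (340,110), red (344,180), yellow (347,241).

Run:
```python
from h import *
i=dict(fov_y=69.98254,cx=322.1719,cy=198.3696,dist=np.array([-.01541897,0,0,0,0]),origin=np.array([0.50127028,0.24881341,0.33412404]),attitude=np.array([0.14465904,0.98946422,-0.00572684,-0.00123784]))
print(unproj(i,[(417,-3),(416,106),(414,200)],.105));print(unproj(i,[(340,110),(344,180),(347,241)],.016)+[.056,.003])
```

```text
[[0.5680614  0.32601372]
 [0.5729557  0.25331404]
 [0.57735553 0.1780488 ]]
[[0.57604449 0.25478869]
 [0.58105008 0.17834468]
 [0.5854817  0.10229146]]
```

Request:
drive_tool([
  [0.038,0.0165,0],
  [0.038,0.0165,0],
  [0.038,0.0165,0],
  [0.038,0.0165,0],
  [0,0,0],
  [0,0,0],
], roll=[0,0,0,0,0,0], claw=[1,1,1,1,1,1])

```text
t: 3.15
tool_pos: [0.5687, 0.3267, 0.1896]
orientation: [-0.0, 0.71, 0.704, -0.001]
ft_force: [-0.6, -0.6, -0.4]
gripper_width: 0.0857
grasp_force: 0.0
```

Request:
drive_tool([
  [0.001,0,0.03],
  [0,0,0.03],
  [0,0,0.03],
  [0,0,0.025],
  [0,0,0.02],
  [0,0,0],
  [0,0,0],
  [0,0,0],
  [0,0,0],
  [0,0,0],
], roll=[0,0,0,0,0,0,0,0,0,0], claw=[1,1,1,1,1,1,-1,-1,-1,-1])

```text
t: 3.98
tool_pos: [0.5702, 0.3265, 0.0587]
orientation: [0.001, 0.711, 0.703, 0.001]
ft_force: [-1.3, -1.3, 5.4]
gripper_width: 0.047
grasp_force: 40.9
```

Request:
drive_tool([
  [0,0,0],
  [0,0,0],
  [0,0,0],
  [0,0,0],
], roll=[0,0,0,0], claw=[-1,-1,-1,-1])

```text
t: 4.32
tool_pos: [0.5702, 0.3266, 0.0586]
orientation: [0.001, 0.711, 0.703, 0.001]
ft_force: [-0.9, -2.2, 7.9]
gripper_width: 0.0471
grasp_force: 41.1
```

Request:
drive_tool([
  [0,0,-0.01],
  [0,0,-0.02],
  [0,0,-0.03],
  [0,0,-0.03],
  [0,0,-0.03],
  [0,0,-0.01],
  [0,0,0],
  [0,0,0],
], roll=[0,0,0,0,0,0,0,0], claw=[-1,-1,-1,-1,-1,-1,-1,-1])

```text
t: 4.98
tool_pos: [0.5688, 0.3262, 0.1859]
orientation: [0.0, 0.711, 0.703, 0.0]
ft_force: [-0.7, -0.1, -3.4]
gripper_width: 0.0469
grasp_force: 42.0
```

```bash
python3 go.py .5298,-.3152,.185
```

```text
t 4.9833 pos [0.5688 0.3262 0.1859] yang -0.6746087695195347 w 0.04686995002920724 42.046080702129984 tilt [ 0. -0.] F [-0.6823 -0.1068 -3.398 ] q [0.4082 1.9908]
.5298,-.3152,.185 dtool [-0.6418 -0.0314  0.0009]
```

Request:
drive_tool([
  [-0.015,-0.0016,0],
  [-0.03,-0.0016,0],
  [-0.035,-0.0016,0],
  [-0.035,-0.0016,0],
  [-0.035,-0.0016,0],
  [-0.035,-0.0016,0],
  [-0.035,-0.0016,0],
  [-0.035,-0.0016,0],
  [-0.035,-0.0016,0],
  [-0.035,-0.0016,0],
], roll=[0,0,0,0,0,0,0,0,0,0], claw=[-1,-1,-1,-1,-1,-1,-1,-1,-1,-1])

```text
t: 5.82
tool_pos: [0.5469, 0.0001, 0.1835]
orientation: [-0.002, 0.711, 0.703, -0.001]
ft_force: [0.7, -0.1, -3.1]
gripper_width: 0.0476
grasp_force: 42.0
```

Request:
drive_tool([
  [-0.035,-0.0016,0],
  [-0.035,-0.0016,0],
  [-0.035,-0.0016,0],
  [-0.035,-0.0016,0],
  [-0.035,-0.0016,0],
  [-0.035,-0.0016,0],
  [-0.035,-0.0016,0],
  [-0.03,-0.0016,0],
  [-0.022,-0.0016,0],
  [-0.02,-0.0016,0],
], roll=[0,0,0,0,0,0,0,0,0,0], claw=[-1,-1,-1,-1,-1,-1,-1,-1,-1,-1])

```text
t: 6.65
tool_pos: [0.5275, -0.3163, 0.183]
orientation: [-0.002, 0.712, 0.702, -0.0]
ft_force: [-0.2, 0.9, -3.8]
gripper_width: 0.0473
grasp_force: 42.0
```

Request:
drive_tool([
  [0,0,0],
  [0,0,0],
], roll=[0,0], claw=[-1,-1])

```text
t: 6.82
tool_pos: [0.5277, -0.3154, 0.1832]
orientation: [-0.002, 0.712, 0.702, -0.0]
ft_force: [0.1, 0.2, -3.9]
gripper_width: 0.0471
grasp_force: 42.0
```

```bash
python3 go.py .5298,-.3152,.06;python3 - <<'E'
from rig import cams
import cv2
i=cams.camera_info('wrist');print(repr(i['origin']),repr(i['attitude']))
cv2.imwrite('pics/w2.png',cams.camera('wrist')[:,:,::-1])
E
```

```text
t 6.8167 pos [ 0.5277 -0.3154  0.1832] yang -0.7991836261542734 w 0.0470584528516023 41.96354533356498 tilt [-0.0037  0.0032] F [ 0.1323  0.2192 -3.8585] q [-0.6588  0.9259]
.5298,-.3152,.06 dtool [-0.0002  0.0025  0.1232]
array([ 0.52835682, -0.24314261,  0.32681585]) array([ 0.14294843,  0.98970223, -0.00681559, -0.00296597])
```

View pics/w2.png

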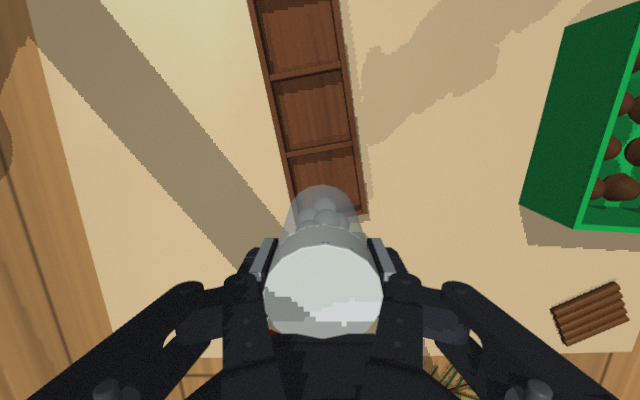

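Jar held; the display rack's middle divider runs (270,76)-(342,66), the next one (287,154)-(355,143), and the far right corner is at (366,214). I'll cross-check the rack pose.

Run:
```python
from h import *
i=dict(fov_y=69.98254,cx=322.1719,cy=198.3696,dist=np.array([-.01541897,0,0,0,0]),origin=np.array([ 0.52835682, -0.24314261,  0.32681585]),attitude=np.array([ 0.14294843,  0.98970223, -0.00681559, -0.00296597]))
p=unproj(i,[(270,76),(342,66),(287,154),(355,143),(366,214)],.028);print(p,p[:2].mean(0),p[2:4].mean(0))
ex=np.array([np.cos(.1641),np.sin(.1641)]);ey=np.array([-ex[1],ex[0]]);m=np.array([.5112,-.2028])
print('expected',m,m-.076*ey,m-.155*ey+.041*ex)
```

```text
[[ 0.47701076 -0.20666508]
 [ 0.54689585 -0.19879381]
 [ 0.48990543 -0.28252187]
 [ 0.56064209 -0.27217588]
 [ 0.57422175 -0.34998087]] [ 0.5119533  -0.20272945] [ 0.52527376 -0.27734888]
expected [ 0.5112 -0.2028] [ 0.5236157 -0.277779 ] [ 0.57697069 -0.34901975]
```

Request:
drive_tool([
  [0,0.0025,0.02],
  [0,0,0.03],
  [0,0,0.03],
  [0,0,0.02],
  [0,0,0.01],
  [0,0,0.007],
  [0,0,0.004],
  [0,0,0],
  [0,0,0],
], roll=[0,0,0,0,0,0,0,0,0], claw=[-1,-1,-1,-1,-1,-1,-1,-1,-1])

```text
t: 7.62
tool_pos: [0.5327, -0.3157, 0.0663]
orientation: [0.001, 0.711, 0.703, 0.0]
ft_force: [0.3, 0.4, -2.4]
gripper_width: 0.0473
grasp_force: 41.9
```

Request:
drive_tool([
  [0,-0.001,0.002],
  [0,0,0.002],
  [0,0,0],
  [0,0,0],
], roll=[0,0,0,0], claw=[-1,-1,-1,-1])

```text
t: 7.95
tool_pos: [0.5309, -0.3154, 0.0616]
orientation: [0.0, 0.711, 0.703, 0.0]
ft_force: [0.3, 0.8, -2.5]
gripper_width: 0.0472
grasp_force: 41.9
```

Request:
drive_tool([
  [0,0,0.002],
  [0,0,0.002],
  [0,0,0],
  [0,0,0],
], roll=[0,0,0,0], claw=[-1,-1,-1,-1])

```text
t: 8.28
tool_pos: [0.5312, -0.3158, 0.0587]
orientation: [0.001, 0.711, 0.703, -0.0]
ft_force: [-2.3, 0.9, 6.1]
gripper_width: 0.0469
grasp_force: 42.6
```

Contact at TCP z 0.0587. I'll release and rise.

Request:
drive_tool([
  [0,0,0],
  [0,0,0],
  [0,0,0],
  [0,0,0],
  [0,0,0],
  [0,0,-0.02],
  [0,0,-0.03],
  [0,0,-0.03],
  [0,0,-0.03],
  [0,0,-0.02],
], roll=[0,0,0,0,0,0,0,0,0,0], claw=[1,1,1,1,1,1,1,1,1,1])

```text
t: 9.12
tool_pos: [0.5317, -0.3159, 0.1903]
orientation: [0.002, 0.711, 0.703, 0.0]
ft_force: [0.1, -0.5, -0.3]
gripper_width: 0.0853
grasp_force: 0.0
```

```bash
python3 go.py .574,.2525,.188;python3 - <<'E'
from rig import cams
import cv2
im=cams.camera('top')[:,:,::-1]
cv2.imwrite('pics/t2.png',cv2.convertScaleAbs(cv2.resize(im[120:240,110:490],None,fx=2,fy=2,interpolation=2),alpha=1.5))
E
```

```text
t 9.1167 pos [ 0.5317 -0.3159  0.1903] yang -0.6712230376621645 w 0.08534185863440547 0.0 tilt [ 0.0024 -0.0018] F [ 0.1363 -0.5336 -0.2918] q [-0.6554  0.9271]
.574,.2525,.188 dtool [0.5689 0.0356 0.0014]
```

View pics/t2.png

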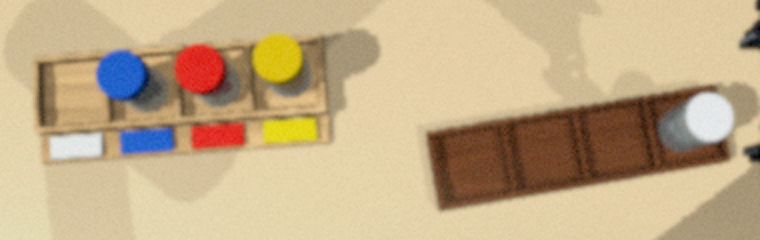

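White stands upright in the rightmost place, lid at about (709,117) in the crop. Next is blue.

Request:
drive_tool([
  [0.02,0.002,0],
  [0.034,0.002,0],
  [0.034,0.002,0],
  [0.034,0.002,0],
  [0.034,0.002,0],
  [0.034,0.002,0],
  [0.034,0.002,0],
  [0.034,0.002,0],
  [0.034,0.002,0],
  [0.034,0.002,0],
], roll=[0,0,0,0,0,0,0,0,0,0], claw=[1,1,1,1,1,1,1,1,1,1])

```text
t: 10.0
tool_pos: [0.5545, 0.0121, 0.1871]
orientation: [-0.0, 0.711, 0.703, 0.0]
ft_force: [0.5, -0.5, -0.6]
gripper_width: 0.0852
grasp_force: 0.0
```

Request:
drive_tool([
  [0.034,0.002,0],
  [0.034,0.002,0],
  [0.034,0.002,0],
  [0.034,0.002,0],
  [0.034,0.002,0],
  [0.034,0.002,0],
  [0.02,0.002,0],
  [0.019,0.002,0],
  [0,0,0],
  [0,0,0],
], roll=[0,0,0,0,0,0,0,0,0,0], claw=[1,1,1,1,1,1,1,1,1,1])

```text
t: 10.83
tool_pos: [0.5733, 0.254, 0.1867]
orientation: [-0.0, 0.711, 0.704, -0.0]
ft_force: [0.3, -0.1, -0.5]
gripper_width: 0.0853
grasp_force: 0.0
```

Request:
drive_tool([
  [-0.001,0.001,0.03],
  [0,0,0.03],
  [0,0,0.03],
  [0,0,0.02],
  [0,0,0.02],
  [0,0,0],
  [0,0,0],
  [0,0,0],
  [0,0,0],
  [0,0,0],
], roll=[0,0,0,0,0,0,0,0,0,0], claw=[1,1,1,1,1,1,-1,-1,-1,-1])

```text
t: 11.67
tool_pos: [0.5759, 0.2523, 0.0593]
orientation: [0.001, 0.711, 0.703, 0.001]
ft_force: [-0.2, -0.3, 4.5]
gripper_width: 0.0474
grasp_force: 40.9
```

Request:
drive_tool([
  [0,0,0],
  [0,0,0],
], roll=[0,0], claw=[-1,-1])

```text
t: 11.83
tool_pos: [0.5758, 0.2523, 0.0593]
orientation: [0.001, 0.711, 0.703, 0.001]
ft_force: [-1.3, -2.1, 6.2]
gripper_width: 0.0476
grasp_force: 41.1
```

Request:
drive_tool([
  [0,0,-0.01],
  [0,0,-0.02],
  [0,0,-0.03],
  [0,0,-0.03],
  [0,0,-0.03],
  [0,0,-0.01],
  [0,0,0],
  [0,0,0],
], roll=[0,0,0,0,0,0,0,0], claw=[-1,-1,-1,-1,-1,-1,-1,-1])

```text
t: 12.5
tool_pos: [0.5745, 0.2522, 0.187]
orientation: [0.0, 0.711, 0.703, 0.0]
ft_force: [-0.2, -0.5, -3.2]
gripper_width: 0.0474
grasp_force: 41.7
```

```bash
python3 go.py .5185,-.2403,.185
```

```text
t 12.5 pos [0.5745 0.2522 0.187 ] yang -0.6695834671841925 w 0.04739401296553558 41.70297895499971 tilt [0.0003 0.0001] F [-0.1692 -0.5033 -3.1528] q [0.2961 1.8786]
.5185,-.2403,.185 dtool [-0.4931 -0.0502  0.002 ]
```

Request:
drive_tool([
  [-0.015,-0.0033,0],
  [-0.03,-0.0033,0],
  [-0.034,-0.0033,0],
  [-0.034,-0.0033,0],
  [-0.034,-0.0033,0],
  [-0.034,-0.0033,0],
  [-0.034,-0.0033,0],
  [-0.034,-0.0033,0],
  [-0.034,-0.0033,0],
  [-0.034,-0.0033,0],
], roll=[0,0,0,0,0,0,0,0,0,0], claw=[-1,-1,-1,-1,-1,-1,-1,-1,-1,-1])

```text
t: 13.33
tool_pos: [0.5357, -0.0655, 0.1846]
orientation: [-0.002, 0.711, 0.703, -0.001]
ft_force: [0.4, 0.4, -1.1]
gripper_width: 0.047
grasp_force: 41.6
```

Request:
drive_tool([
  [-0.034,-0.0033,0],
  [-0.034,-0.0033,0],
  [-0.034,-0.0033,0],
  [-0.034,-0.0033,0],
  [-0.025,-0.0033,0],
  [-0.015,-0.0033,0],
  [0,0,0],
  [0,0,0],
  [0,0,0],
], roll=[0,0,0,0,0,0,0,0,0], claw=[-1,-1,-1,-1,-1,-1,-1,-1,-1])

```text
t: 14.08
tool_pos: [0.515, -0.2389, 0.1856]
orientation: [-0.002, 0.711, 0.703, -0.0]
ft_force: [0.4, -0.2, -1.8]
gripper_width: 0.0473
grasp_force: 41.6
```

Request:
drive_tool([
  [-0.001,0.001,0.02],
  [0,0,0.03],
  [0,0,0.03],
  [0,0,0.02],
  [0,0,0.01],
  [0,0,0.01],
  [0,0,0.006],
  [0,0,0],
  [0,0,0],
  [0,0,0],
], roll=[0,0,0,0,0,0,0,0,0,0], claw=[-1,-1,-1,-1,-1,-1,-1,-1,-1,-1])

```text
t: 14.92
tool_pos: [0.5179, -0.2416, 0.0624]
orientation: [0.001, 0.711, 0.703, 0.0]
ft_force: [0.5, 0.7, -1.4]
gripper_width: 0.0474
grasp_force: 41.6
```

Request:
drive_tool([
  [0,0,0.002],
  [0,0,0],
  [0,0,0],
], roll=[0,0,0], claw=[-1,-1,-1])

```text
t: 15.17
tool_pos: [0.5171, -0.2414, 0.0597]
orientation: [0.0, 0.711, 0.703, 0.0]
ft_force: [0.5, 0.2, -1.6]
gripper_width: 0.0472
grasp_force: 41.6
```

Request:
drive_tool([
  [0,0,0.002],
  [0,0,0.001],
  [0,0,0],
  [0,0,0],
], roll=[0,0,0,0], claw=[-1,-1,-1,-1])

```text
t: 15.5
tool_pos: [0.5173, -0.2417, 0.0592]
orientation: [0.001, 0.711, 0.703, -0.0]
ft_force: [-5.5, 3.3, 18.9]
gripper_width: 0.047
grasp_force: 43.4
```

Request:
drive_tool([
  [0,0,-0.001],
  [0,0,0],
  [0,0,0],
  [0,0,0],
  [0,0,0],
  [0,0,-0.02],
  [0,0,-0.03],
  [0,0,-0.03],
  [0,0,-0.03],
  [0,0,-0.02],
], roll=[0,0,0,0,0,0,0,0,0,0], claw=[-1,1,1,1,1,1,1,1,1,1])

```text
t: 16.33
tool_pos: [0.5178, -0.2417, 0.19]
orientation: [0.001, 0.711, 0.703, 0.0]
ft_force: [0.2, -0.9, -0.4]
gripper_width: 0.0855
grasp_force: 0.0
```

```bash
python3 go.py .578,.177,.188
```

```text
t 16.3333 pos [ 0.5178 -0.2417  0.19  ] yang -0.6766546191982252 w 0.08548227426960646 0.0 tilt [ 0.0023 -0.0014] F [ 0.2163 -0.896  -0.4002] q [-0.5659  1.0167]
.578,.177,.188 dtool [0.4194 0.0553 0.0015]
```

Request:
drive_tool([
  [0.02,0.0042,0],
  [0.034,0.0042,0],
  [0.034,0.0042,0],
  [0.034,0.0042,0],
  [0.034,0.0042,0],
  [0.034,0.0042,0],
  [0.034,0.0042,0],
  [0.034,0.0042,0],
  [0.034,0.0042,0],
  [0.034,0.0042,0],
], roll=[0,0,0,0,0,0,0,0,0,0], claw=[1,1,1,1,1,1,1,1,1,1])

```text
t: 17.17
tool_pos: [0.5628, 0.086, 0.1871]
orientation: [-0.0, 0.711, 0.703, -0.0]
ft_force: [0.4, 0.0, 0.0]
gripper_width: 0.0854
grasp_force: 0.0
```

Request:
drive_tool([
  [0.034,0.0042,0],
  [0.034,0.0042,0],
  [0.025,0.0042,0],
  [0,0,0],
  [0,0,0],
  [0,0,0],
], roll=[0,0,0,0,0,0], claw=[1,1,1,1,1,1])

```text
t: 17.67
tool_pos: [0.5762, 0.1767, 0.1868]
orientation: [-0.0, 0.711, 0.703, -0.001]
ft_force: [-1.1, -0.1, 0.1]
gripper_width: 0.0857
grasp_force: 0.0
```

```bash
python3 go.py .578,.177,.058;python3 - <<'E'
from rig import cams
import cv2
im=cams.camera('top')[:,:,::-1]
cv2.imwrite('pics/t3.png',cv2.convertScaleAbs(cv2.resize(im[120:240,110:490],None,fx=2,fy=2,interpolation=2),alpha=1.5))
E
```

```text
t 17.6667 pos [0.5762 0.1767 0.1868] yang -0.675843058174916 w 0.0857044967854399 0.0 tilt [-0.001  -0.0007] F [-1.0751 -0.0826  0.1272] q [0.1754 1.758 ]
.578,.177,.058 dtool [0.0004 0.002  0.1288]
```

View pics/t3.png

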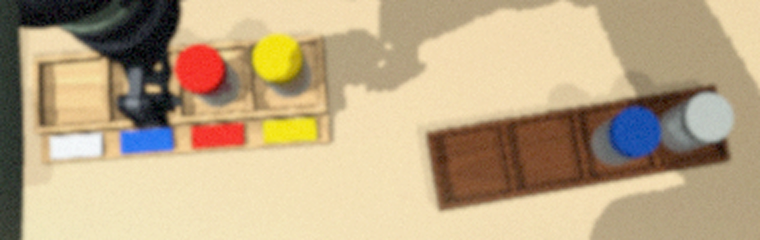

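Blue (634,132) and white (708,117) stand in their places. I'll pick red.

Request:
drive_tool([
  [0,0.001,0.03],
  [0,0,0.03],
  [0,0,0.03],
  [0,0,0.02],
  [0,0,0.02],
  [0,0,0],
  [0,0,0],
  [0,0,0],
  [0,0,0],
  [0,0,0],
], roll=[0,0,0,0,0,0,0,0,0,0], claw=[1,1,1,1,1,1,-1,-1,-1,-1])

```text
t: 18.55
tool_pos: [0.5792, 0.1771, 0.0593]
orientation: [0.001, 0.711, 0.703, 0.001]
ft_force: [0.8, -1.3, 2.9]
gripper_width: 0.047
grasp_force: 41.2
```

Request:
drive_tool([
  [0,0,0],
  [0,0,0],
], roll=[0,0], claw=[-1,-1])

```text
t: 18.72
tool_pos: [0.5793, 0.1771, 0.0593]
orientation: [0.001, 0.711, 0.703, 0.001]
ft_force: [1.0, -1.3, 5.9]
gripper_width: 0.0474
grasp_force: 41.6
```

Request:
drive_tool([
  [0,0,-0.01],
  [0,0,-0.02],
  [0,0,-0.03],
  [0,0,-0.03],
  [0,0,-0.03],
  [0,0,-0.01],
  [0,0,0],
  [0,0,0],
], roll=[0,0,0,0,0,0,0,0], claw=[-1,-1,-1,-1,-1,-1,-1,-1])

```text
t: 19.38
tool_pos: [0.577, 0.1772, 0.1867]
orientation: [-0.0, 0.711, 0.703, -0.0]
ft_force: [-0.6, -0.9, -3.1]
gripper_width: 0.0471
grasp_force: 42.0
```

```bash
python3 go.py .504,-.1645,.185
```

```text
t 19.3833 pos [0.577  0.1772 0.1867] yang -0.6705516044509308 w 0.047062296479065124 42.02452232370888 tilt [-0.0005  0.    ] F [-0.5819 -0.9412 -3.1024] q [0.1756 1.7581]
.504,-.1645,.185 dtool [-0.3425 -0.069   0.0017]
```

Request:
drive_tool([
  [-0.015,-0.0058,0],
  [-0.03,-0.0058,0],
  [-0.034,-0.0058,0],
  [-0.034,-0.0058,0],
  [-0.034,-0.0058,0],
  [-0.034,-0.0058,0],
  [-0.034,-0.0058,0],
  [-0.034,-0.0058,0],
  [-0.034,-0.0058,0],
  [-0.03,-0.0058,0],
], roll=[0,0,0,0,0,0,0,0,0,0], claw=[-1,-1,-1,-1,-1,-1,-1,-1,-1,-1])

```text
t: 20.22
tool_pos: [0.5135, -0.1364, 0.1845]
orientation: [-0.002, 0.712, 0.703, -0.001]
ft_force: [0.7, 1.0, -2.6]
gripper_width: 0.0468
grasp_force: 42.0
```

Request:
drive_tool([
  [-0.018,-0.0058,0],
  [-0.011,-0.0058,0],
  [0,0,0],
  [0,0,0],
  [0,0,0],
], roll=[0,0,0,0,0], claw=[-1,-1,-1,-1,-1])

```text
t: 20.63
tool_pos: [0.5034, -0.1627, 0.1863]
orientation: [-0.001, 0.711, 0.703, 0.0]
ft_force: [-0.0, -0.1, -3.7]
gripper_width: 0.047
grasp_force: 42.1
```

Request:
drive_tool([
  [-0.001,0,0.02],
  [0,0,0.03],
  [0,0,0.03],
  [0,0,0.02],
  [0,0,0.01],
  [0,0,0.01],
  [0,0,0.008],
  [0,0,0],
  [0,0,0],
  [0,0,0],
], roll=[0,0,0,0,0,0,0,0,0,0], claw=[-1,-1,-1,-1,-1,-1,-1,-1,-1,-1])

```text
t: 21.47
tool_pos: [0.5045, -0.1652, 0.06]
orientation: [0.001, 0.711, 0.703, 0.0]
ft_force: [1.3, -0.4, -2.7]
gripper_width: 0.0469
grasp_force: 41.5
```

Request:
drive_tool([
  [0,0,0.001],
  [0,0,0],
  [0,0,0],
], roll=[0,0,0], claw=[-1,-1,-1])

```text
t: 21.72
tool_pos: [0.5043, -0.1652, 0.0588]
orientation: [0.0, 0.711, 0.703, 0.0]
ft_force: [1.1, -0.4, -1.5]
gripper_width: 0.047
grasp_force: 41.6
```

Request:
drive_tool([
  [0,0,0.0015],
  [0,0,0],
  [0,0,0],
], roll=[0,0,0], claw=[-1,-1,-1])

```text
t: 21.97
tool_pos: [0.5044, -0.1653, 0.0587]
orientation: [0.001, 0.711, 0.703, 0.0]
ft_force: [-3.9, 2.5, 13.3]
gripper_width: 0.0472
grasp_force: 43.0
```

Request:
drive_tool([
  [0,0,-0.001],
  [0,0,0],
  [0,0,0],
  [0,0,0],
  [0,0,0],
  [0,0,-0.02],
  [0,0,-0.03],
  [0,0,-0.03],
  [0,0,-0.03],
  [0,0,-0.02],
], roll=[0,0,0,0,0,0,0,0,0,0], claw=[-1,1,1,1,1,1,1,1,1,1])

```text
t: 22.8
tool_pos: [0.5047, -0.1654, 0.1905]
orientation: [0.001, 0.711, 0.703, 0.0]
ft_force: [-0.0, -0.8, 0.6]
gripper_width: 0.0853
grasp_force: 0.0
```

```bash
python3 go.py .587,.1015,.188
```

```text
t 22.8 pos [ 0.5047 -0.1654  0.1905] yang -0.677339539018863 w 0.08530201852824329 0.0 tilt [ 0.0024 -0.0012] F [-0.0293 -0.754   0.6294] q [-0.4558  1.1269]
.587,.1015,.188 dtool [0.2679 0.0792 0.0024]
```

Request:
drive_tool([
  [0.02,0.0079,0],
  [0.028,0.0079,0],
  [0.028,0.0079,0],
  [0.028,0.0079,0],
  [0.028,0.0079,0],
  [0.028,0.0079,0],
  [0.028,0.0079,0],
  [0.028,0.0079,0],
  [0.028,0.0079,0],
  [0.024,0.0079,0],
], roll=[0,0,0,0,0,0,0,0,0,0], claw=[1,1,1,1,1,1,1,1,1,1])

```text
t: 23.63
tool_pos: [0.5861, 0.104, 0.1875]
orientation: [-0.0, 0.711, 0.703, -0.0]
ft_force: [1.1, -0.2, 0.0]
gripper_width: 0.0856
grasp_force: 0.0
```

Request:
drive_tool([
  [0,0,0],
  [0,0,0],
  [0,0,0],
], roll=[0,0,0], claw=[1,1,1])

```text
t: 23.88
tool_pos: [0.5856, 0.1016, 0.1874]
orientation: [-0.0, 0.711, 0.703, -0.001]
ft_force: [-0.6, -0.5, -0.2]
gripper_width: 0.0855
grasp_force: 0.0
```

Request:
drive_tool([
  [0,0.001,0.03],
  [0,0,0.03],
  [0,0,0.03],
  [0,0,0.02],
  [0,0,0.02],
  [0,0,0],
  [0,0,0],
  [0,0,0],
  [0,0,0],
  [0,0,0],
], roll=[0,0,0,0,0,0,0,0,0,0], claw=[1,1,1,1,1,1,-1,-1,-1,-1])

```text
t: 24.72
tool_pos: [0.5886, 0.1018, 0.0598]
orientation: [0.001, 0.711, 0.703, 0.001]
ft_force: [0.9, -1.1, 3.1]
gripper_width: 0.0474
grasp_force: 40.8
```

Request:
drive_tool([
  [0,0,0],
  [0,0,0],
], roll=[0,0], claw=[-1,-1])

```text
t: 24.88
tool_pos: [0.5886, 0.1018, 0.0598]
orientation: [0.001, 0.711, 0.703, 0.001]
ft_force: [-0.3, -0.6, 5.9]
gripper_width: 0.0471
grasp_force: 41.0
```

Request:
drive_tool([
  [0,0,-0.01],
  [0,0,-0.02],
  [0,0,-0.03],
  [0,0,-0.03],
  [0,0,-0.03],
  [0,0,-0.01],
  [0,0,0],
  [0,0,0],
], roll=[0,0,0,0,0,0,0,0], claw=[-1,-1,-1,-1,-1,-1,-1,-1])

```text
t: 25.55
tool_pos: [0.5867, 0.1021, 0.1875]
orientation: [-0.0, 0.711, 0.703, 0.0]
ft_force: [-0.5, -0.3, -2.6]
gripper_width: 0.0474
grasp_force: 41.8
```

```bash
python3 go.py .4915,-.089,.185
```

```text
t 25.55 pos [0.5867 0.1021 0.1875] yang -0.668509896737732 w 0.047350225308002446 41.79693267156836 tilt [0.     0.0001] F [-0.5322 -0.2514 -2.5988] q [0.0484 1.6308]
.4915,-.089,.185 dtool [-0.1922 -0.093   0.0025]
```

Request:
drive_tool([
  [-0.012,-0.006,0],
  [-0.024,-0.0116,0],
  [-0.024,-0.0116,0],
  [-0.024,-0.0116,0],
  [-0.024,-0.0116,0],
  [-0.024,-0.0116,0],
  [-0.024,-0.0116,0],
  [-0.024,-0.0116,0],
  [-0.012,-0.006,0],
  [0,0,0],
], roll=[0,0,0,0,0,0,0,0,0,0], claw=[-1,-1,-1,-1,-1,-1,-1,-1,-1,-1])

```text
t: 26.38
tool_pos: [0.4883, -0.091, 0.1856]
orientation: [-0.002, 0.713, 0.701, -0.002]
ft_force: [-1.1, 1.1, -2.3]
gripper_width: 0.0471
grasp_force: 41.8
```

Request:
drive_tool([
  [0,0,0],
  [0,0,0],
], roll=[0,0], claw=[-1,-1])

```text
t: 26.55
tool_pos: [0.4908, -0.0884, 0.1866]
orientation: [-0.001, 0.711, 0.703, -0.0]
ft_force: [0.3, 0.5, -1.5]
gripper_width: 0.0475
grasp_force: 41.8
```

Request:
drive_tool([
  [0,0,0.02],
  [0,0,0.03],
  [0,0,0.03],
  [0,0,0.02],
  [0,0,0.01],
  [0,0,0.01],
  [0,0,0.006],
  [0,0,0.001],
  [0,0,0],
  [0,0,0],
], roll=[0,0,0,0,0,0,0,0,0,0], claw=[-1,-1,-1,-1,-1,-1,-1,-1,-1,-1])

```text
t: 27.38
tool_pos: [0.4924, -0.0891, 0.0617]
orientation: [0.001, 0.711, 0.703, 0.0]
ft_force: [-0.0, 0.2, -2.0]
gripper_width: 0.047
grasp_force: 41.8
```

Request:
drive_tool([
  [0,0,0.0015],
  [0,0,0],
  [0,0,0],
], roll=[0,0,0], claw=[-1,-1,-1])

```text
t: 27.63
tool_pos: [0.492, -0.0891, 0.0598]
orientation: [0.001, 0.711, 0.703, 0.0]
ft_force: [-1.2, -0.3, -0.3]
gripper_width: 0.0475
grasp_force: 41.8
```

Request:
drive_tool([
  [0,0,0.0015],
  [0,0,0],
  [0,0,0],
], roll=[0,0,0], claw=[-1,-1,-1])

```text
t: 27.88
tool_pos: [0.4924, -0.0892, 0.0595]
orientation: [0.001, 0.711, 0.703, 0.0]
ft_force: [-2.7, 1.3, 11.3]
gripper_width: 0.0474
grasp_force: 42.2
```

Contact. I'll release, rise and back away for a last look.

Request:
drive_tool([
  [0,0,-0.001],
  [0,0,0],
  [0,0,0],
  [0,0,0],
  [0,0,0],
  [0,0,-0.02],
  [0,0,-0.03],
  [0,0,-0.03],
  [0,0,-0.03],
  [0,0,-0.02],
], roll=[0,0,0,0,0,0,0,0,0,0], claw=[-1,1,1,1,1,1,1,1,1,1])

```text
t: 28.72
tool_pos: [0.4924, -0.0891, 0.1914]
orientation: [0.001, 0.711, 0.703, 0.001]
ft_force: [-0.2, -1.2, -0.0]
gripper_width: 0.0855
grasp_force: 0.0
```

Request:
drive_tool([
  [0.03,0,0],
  [0.03,0,0],
  [0.03,0,0],
  [0.03,0,0],
  [0.03,0,0],
  [0.03,0,0],
  [0.03,0,0],
  [0.02,0,0],
  [0,0,0],
  [0,0,0],
], roll=[0,0,0,0,0,0,0,0,0,0], claw=[1,1,1,1,1,1,1,1,1,1])

```text
t: 29.55
tool_pos: [0.494, 0.1419, 0.1885]
orientation: [0.0, 0.71, 0.704, -0.0]
ft_force: [0.5, 0.7, 0.3]
gripper_width: 0.0853
grasp_force: 0.0
```

Run:
```python
from rig import cams
import cv2
im=cams.camera('top')[:,:,::-1]
cv2.imwrite('pics/t4.png',cv2.convertScaleAbs(cv2.resize(im[140:230,310:490],None,fx=4,fy=4,interpolation=2),alpha=1.5))
```

```text
(no output)
```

View pics/t4.png

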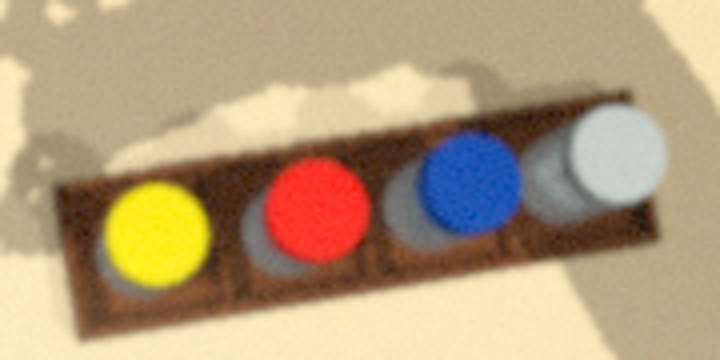

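Lids are at yellow (157,234), red (317,210), blue (470,183) and white (618,155). I'll check them against the pockets before handing in.

Run:
```python
from h import *
from rig import cams,hand_in
p=unproj(cams.camera_info('top'),np.array([(157,234),(317,210),(470,183),(618,155)])/4+[309.6,139.6],.105)
d=p-[.5112,-.2028];c,s=np.cos(.1641),np.sin(.1641)
e=np.c_[d@[c,s],d@[-s,c]-[.114,.038,-.038,-.114]];print(e)
if abs(e).max()<.009: print(hand_in())
```

```text
[[ 3.13456506e-04  9.46431440e-04]
 [-1.36002479e-03  2.44598181e-04]
 [-1.09390296e-03  1.38553657e-03]
 [ 4.20521836e-05  3.20834004e-03]]
the job is handed in; nothing more can be done
None
```

All four jars stand upright and released in the display rack in reverse order (from the left: yellow, red, blue, white), each measured within about 4 mm of its place's centre; the job is handed in at about 30 s, with no verdict returned.

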